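Level the desk shelf and hold the spirit level down

TASK

Lay the yellow spirit level flat on the cork strip of the low white desk shelf, lengthwise along the strip, and let go of it. Then turn the shelf's black levelling knob until the bubble rests in the middle between the two black rings, and finish pressing the level down onto the shelf with the fingers, lightly but steadily (about 10 N), with the bubble still centred; the program ends while still pressing, the hand stays on the level. Leave the phone, mouse, earphone case and sticky notes where they are.

Things in the scene. Friction and masses are not known exactly. Their poses are not given: they have to be found in the camera images.
- level_center (a point): Centre (half-way up) of the loose spirit level: a bar 180 mm long (its y axis), 40 mm wide (x), 28 mm high (z up), 0.2 to 0.45 kg, aluminium base, yellow sides and ends. A green vial 84 mm long lies in the middle of its top, with two black rings round it 12 mm either side of the middle. Grasp it across the 40 mm width
- level: The same level; origin at the centre of its underside, 14 mm below level_center, same axes. Its two ends are solid blocks, 48 mm long, with a black rubber patch on top, patch centres 67 mm from the middle along +y and -y, 28 mm above the underside: good places to press
- bubble (a joint): Position in m of the pale bubble (18 mm long) in the vial along the level's own y axis, 0 in the middle between the rings, stops at +/-0.024. It goes to the higher end, 0.4 mm for each milliradian of slope of the level, and settles in about a second
- strip (a point): Middle of the 210 x 60 mm cork strip on the shelf board's top, on the surface, about 55 mm above the table; y axis along strip and board, x across, z up. The board is 340 mm long (y), 150 mm wide; its middle is 50 mm from here towards -y. Fixed feet at its +y end, the levelling foot with the knob at its -y end, which stands too low at the start
- riser_board: The same board, white; origin on the line about which it tilts, 90 mm from strip along +y and 7 mm below the surface, same axes. The shelf sits on soft rubber feet and sinks 1 mm for each 4 N pressed on it, 6 mm at most; pressing does not change its slope
- knob_grip (a point): Grip point on the axis of the black round knob (40 mm diameter, 12 to 40 mm above the board, on a thin neck), 28 mm above the board, 175 mm from strip along -y. Clockwise from above raises the knob end: 1 rad tilts the board 0.020 rad, shifting the bubble 8 mm towards the knob end. Stiff (0.15 N m), stays where left; needs 0.8 to 1.7 rad
- ear_case: White earphone case, 46 x 60 x 22 mm, bystander; origin at its underside
- sticky_notes: Yellow sticky-note pad, 78 x 78 x 10 mm, bystander; origin at its underside
- mouse: Black and blue computer mouse, 104 x 53 x 38 mm, bystander; origin at its underside
- phone: Black phone, 149 x 73 x 8 mm, lying flat, bystander; origin at its underside
Not all that is in view belongs to the job. Of the things that look like the level, take the one that is farthest to the robot's left at the start.

How it is judged:
On the way, in this order (a step that is already met when the one before it is completed fails the run):
1. the level lies flat and lengthwise on the cork strip, let go (x of level_center in the frame of strip between -0.04 and 0.04 m and y of level_center in the frame of strip between -0.055 and 0.04 m and z of level_center in the frame of strip between 0.009 and 0.02 m and angle between the y axis of level_center and the y axis of strip, either way round below 0.17 rad and angle between level_center's own z axis and vertical below 0.12 rad and contact force between the fingers and level below 0.3 N and linear speed of level below 0.02 m/s), for 0.6 s.
2. the knob is turned until the bubble rests centred, within 3 mm, the level lying untouched on the board (x of level_center in the frame of strip between -0.04 and 0.04 m and y of level_center in the frame of strip between -0.055 and 0.04 m and z of level_center in the frame of strip between 0.009 and 0.02 m and angle between the y axis of level_center and the y axis of strip, either way round below 0.17 rad and angle between level_center's own z axis and vertical below 0.12 rad and value of joint bubble between -0.003 and 0.003 m and contact force between the fingers and level below 0.3 N), for 0.3 s.
At the end, for the whole second after the job is handed in: Level flat on the board, centre within 40 mm across and 55 mm (to the knob) / 40 mm (away) along the strip, parallel within 0.17 rad, bubble within 3 mm of the middle; fingers still press it with over 4 N, so that it bears on the board with over 7 N; nothing moves (x of level_center in the frame of strip between -0.04 and 0.04 m and y of level_center in the frame of strip between -0.055 and 0.04 m and z of level_center in the frame of strip between 0.009 and 0.02 m and angle between the y axis of level_center and the y axis of strip, either way round below 0.17 rad and angle between level_center's own z axis and vertical below 0.12 rad and value of joint bubble between -0.003 and 0.003 m and contact force between the fingers and level above 4 N and contact force between level and riser_board above 7 N and linear speed of level below 0.01 m/s); the arm keeps its last pose, push and grip.
It fails at once if the level is pressed or dropped on the board with over 40 N (contact force between level and riser_board above 40 N).
It fails at once if the white earphone case is moved by over 20 mm (distance of ear_case from where it was at the start of the episode above 0.02 m).
It fails at once if the pad of sticky notes is moved by over 20 mm (distance of sticky_notes from where it was at the start of the episode above 0.02 m).
It fails at once if the computer mouse is moved by over 20 mm (distance of mouse from where it was at the start of the episode above 0.02 m).
It fails at once if the phone is moved by over 20 mm (distance of phone from where it was at the start of the episode above 0.02 m).
It also fails if it takes over 72 s, if anything falls off the work surface, if the arm or the gripper's body presses on something with over 40 N, if the wrist force passes 120 N, or if a joint passes its speed limit or range.

ROBOT

A 7-joint arm with a two-finger parallel gripper is mounted at the origin on a cart in front of the work surface, level with it; the furniture and walls round the work are solid. World frame = base frame: x ahead of the robot, y to its left, z up, the work surface at z = 0. Lengths are in m, angles in rad, forces in N, time in s.
With the tool pointing down it reaches from about 0.4 to 0.925 m from the base axis. Payload 4.1 kg.
Tool frame: the origin (TCP) lies at the very end of the fingers, on their centre line; the grasp point (between the pads) lies 19 mm behind it; z points along the fingers, y is the line along which they close (so a half turn about z gives the same grasp; the last joint's range is limited). The gripper opens to 85 mm and grips with 20 to 120 N. Pads are 22 mm wide; open, the fingers measure 114 mm over their backs; the gripper's body (76 mm by 85 mm) begins 54 mm behind the grasp point. The pads swing forward as they close: fully open they stand 13 mm farther back than shut.
Start: joints at [1.16, 0.398, 0.045, 1.537, -0.019, 1.207, -0.051], TCP at [0.199, -0.619, 0.231] pointing down, gripper open.
Joint ranges: [-2.82, 2.82], [-0.49, 2.23], [-1.37, 1.46], [0, 2.46], [-1.36, 4.5], [0.23, 2], [-2.94, 2.94]. Speed limits (rad/s): [2.57, 2.57, 3.14, 3.14, 3.14, 3.14, 3.14].

INTERFACE

Orientations are given as a rotation vector (axis times angle).
In Python, from cell import arm gives the robot as it stands. The module is installed in compiled form; this text tells all that it offers.
- The arm moves only by the tool step_arm, never from a script. Its argument "plan" is a list of rows, each an object with "gripper": the finger opening in m, from 0 to 0.0854; "translation": the shift along the tool's x, y, z in m, a list of three; "rot": the turn, a rotation vector about the tool's x, y, z in degrees, a list of three. A call has 1 to 5 rows; each row shifts and turns the commanded pose from where the row before left it, along the tool's axes as they then stand; what a row does not reach is not made up. A row lasts 1/8 s, in which the tool goes at most 62.5 mm and 10.7 degrees, less where a joint would pass 70% of its speed; a pose out of reach is approached as far as the arm can. A call with a gripper value outside its range is refused whole. The fingers move at their own pace and stop on an object; "newtons" is the grip in N (left out, the last holds). Time passes only in rows, so rows that do not move let the fingers close. It gives the time, the measured TCP pose, the force, the opening and the grip force at its end, in the units of the state.
- arm.observe(): the state, without advancing time (a new reading comes with each control period).
- arm.read_camera(name): name is "scene" or "top" or "wrist"; returns the picture (420x560x3 uint8, red, green, blue); there is no depth.
- arm.camera_params(name): a dict with "camera_matrix" (3x3 intrinsics, pixels), "k1" (the pictures are not rectified: a ray, as slopes to the right and down, at radius r is drawn at 1 + k1 r^2 times it, then the intrinsics apply), "world_to_cam" (4x4, takes a point from world to camera coordinates); the wrist camera has in their place "mount" (4x4, takes a point from camera to tool coordinates, whose origin is the TCP and whose axes are the flange's). Camera axes: x right, y down, z forward; pixel columns grow to the right and rows downward; lengths in m; the calibration is good to about 2 mm. A picture is of the moment at which its call begins: read the wrist's pose just before it. camera_params takes no time and is no camera call.
- arm.sign_off(): hands the job in; it is judged then, once.
Trained networks look in the newest picture that a camera, given by its name, has taken for a name from the list of things; names that differ only in an ending like _2 or _b are one class to them, and where a whole thing is asked for, a point or a joint stands for the part that bears it (a point fixed in the world has none). Each returns a list of dicts, best first, with "conf" (0 to 1); they miss things now and then, are a little off and sometimes report something else, mostly with a low value. They report only what shows in the picture. A call takes as long as a camera call. They do not tell look-alikes from the thing itself.
- arm.regions_of(thing, camera): "mask" (420x560 bool, what is visible of it) and "centre" ([column, row] in pixels, amid what is visible of it).
- arm.spot_point(thing, camera): "centre" ([column, row] in pixels: a listed point, or the origin of a listed thing).
The state is a dict: "clock": time; "qpos": joint angles; "qd": joint speeds; "joint_torque": joint torques, N m; "tool_pos": TCP position; "ee_rot": TCP orientation; "force": force on the tool from outside, world axes, zero at the start; "torque": the same for the moment, N m; "finger_gap": finger opening in m; "gripper_force": force on a finger pad.
Only numpy, scipy, OpenCV 4.12 (cv2) and the standard library are available. Lean on these libraries where they do the work, as an engineer would, in place of code of your own. Each camera call takes 0.05 s, during which the arm holds its last target. There are 200 camera calls.

## Working session

There is one attempt and no reset: what is moved stays moved. The work goes in short steps, Python scripts to look and compute and a tool call to move; the robot and the scene stay as the last step left them, time stands still between calls to the robot, and variables do not carry over. Pictures are saved under pics/ and viewed, at most 10 in all, crops included, and the job is handed in when it is done.

Besides the shell and the picture viewer there is one more tool, called as name(argument=value, ...), one argument or row to a line, values as JSON. step_arm: Moves the arm, as the interface text tells. Its arguments: {"type":"object","properties":{"plan":{"type":"array"},"newtons":{"type":"number"}},"required":["plan"]}

```bash
mkdir -p pics; cat > h.py <<'E'
import numpy as np, cv2
from scipy.spatial.transform import Rotation as R
from cell import arm
def cam(name, st=None):
    p=arm.camera_params(name); K=np.array(p["camera_matrix"])
    if "world_to_cam" in p: T=np.linalg.inv(np.array(p["world_to_cam"]))
    else:
        T=np.eye(4); T[:3,:3]=R.from_rotvec(st["ee_rot"]).as_matrix(); T[:3,3]=st["tool_pos"]; T=T@np.array(p["mount"])
    return K,p["k1"],T
def ray(c,px):
    K,k1,T=c
    d=np.array([(px[0]-K[0,2])/K[0,0],(px[1]-K[1,2])/K[1,1]]); u=d.copy()
    for _ in range(20): u=d/(1+k1*(u@u))
    return T[:3,3],T[:3,:3]@np.array([u[0],u[1],1])
def atz(c,px,z):
    o,d=ray(c,px); return o+d*(z-o[2])/d[2]
def proj(c,X):
    K,k1,T=c; q=np.linalg.inv(T)@np.append(X,1); u=q[:2]/q[2]; u=u*(1+k1*(u@u))
    return K[:2,:2]@u+K[:2,2]
def shot(name,f=None):
    st=arm.observe(); im=arm.read_camera(name)
    if f: cv2.imwrite("pics/"+f,im[:,:,::-1])
    return im,cam(name,st)
E
python3 - <<'E'
from h import *
for n in ("top","scene"):
    im,c=shot(n,n+"0.png"); print(n,c[2][:3,3].round(3))
    for t,z in (("level_center",.014),("strip",.055),("knob_grip",.083),("riser_board",.048),("ear_case",0),("sticky_notes",0),("mouse",0),("phone",0)):
        for d in arm.spot_point(t,n): print(t,round(d["conf"],2),np.round(d["centre"]),atz(c,d["centre"],z).round(3))
print({k:np.round(v,3) for k,v in arm.observe().items()})
a=cv2.imread("pics/top0.png");b=cv2.imread("pics/scene0.png")
cv2.imwrite("pics/both0.png",cv2.resize(np.vstack([a,b]),(800,1200))[:,:]) 
E
```

```text
top [ 0.326 -0.072  1.356]
level_center 0.98 [374. 213.] [ 0.546 -0.309  0.014]
level_center 0.75 [434. 225.] [ 0.51  -0.471  0.014]
strip 0.62 [217. 205.] [0.572 0.113 0.055]
strip 0.17 [304. 272.] [ 0.391 -0.112  0.055]
knob_grip 0.69 [282. 199.] [ 0.578 -0.061  0.083]
riser_board 0.95 [183. 214.] [0.551 0.203 0.048]
ear_case 0.79 [164. 269.] [0.408 0.264 0.   ]
sticky_notes 0.56 [302. 272.] [ 0.393 -0.11   0.   ]
sticky_notes 0.25 [378. 212.] [ 0.552 -0.323  0.   ]
mouse 0.84 [337. 140.] [ 0.761 -0.22   0.   ]
phone 0.92 [214. 280.] [0.375 0.127 0.   ]
scene [0.05  0.787 0.99 ]
level_center 0.71 [325. 189.] [ 0.543 -0.315  0.014]
level_center 0.71 [353. 168.] [ 0.516 -0.47   0.014]
strip 0.96 [241. 261.] [0.569 0.12  0.055]
knob_grip 0.61 [275. 216.] [ 0.572 -0.051  0.083]
riser_board 0.85 [228. 287.] [0.549 0.205 0.048]
riser_board 0.5 [324. 191.] [ 0.524 -0.264  0.048]
ear_case 0.62 [263. 346.] [0.398 0.276 0.   ]
sticky_notes 0.87 [338. 252.] [ 0.388 -0.098  0.   ]
mouse 0.8 [256. 188.] [ 0.745 -0.207  0.   ]
phone 0.91 [307. 310.] [0.362 0.128 0.   ]
{'clock': np.float64(0.9), 'qpos': array([ 1.16 ,  0.398,  0.045,  1.537, -0.019,  1.207, -0.051]), 'qd': array([ 0.001,  0.001, -0.002,  0.001, -0.001, -0.001, -0.001]), 'joint_torque': array([-0.0000e+00, -4.7500e+01,  1.3620e+00, -2.5452e+01,  1.1000e-02,
        1.0000e-03,  0.0000e+00]), 'tool_pos': array([ 0.199, -0.619,  0.231]), 'ee_rot': array([ 3.103,  0.488, -0.   ]), 'force': array([ 0.448,  0.35 , -0.314]), 'torque': array([0.038, 0.002, 0.019]), 'gripper_force': np.float64(0.0), 'finger_gap': np.float64(0.085)}
```

View pics/top0.png

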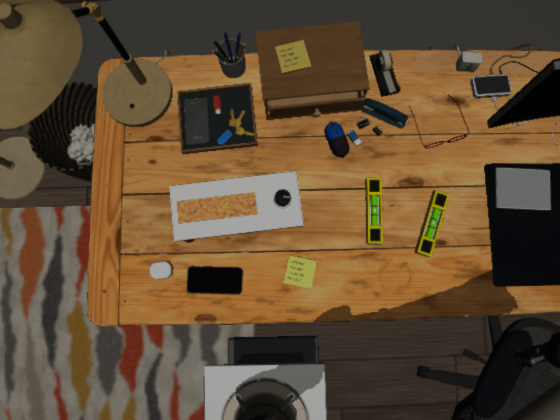

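View pics/scene0.png

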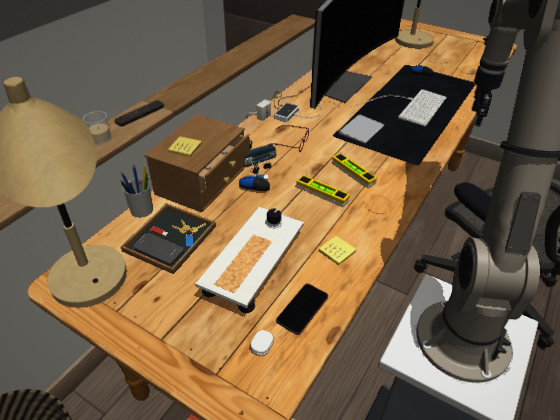

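```bash
python3 - <<'E'
import cv2
a=cv2.imread("pics/top0.png")[170:270,340:470]
cv2.imwrite("pics/crop1.png",cv2.resize(a,None,fx=6,fy=6,interpolation=cv2.INTER_CUBIC))
E
```

```text
(no output)
```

View pics/crop1.png

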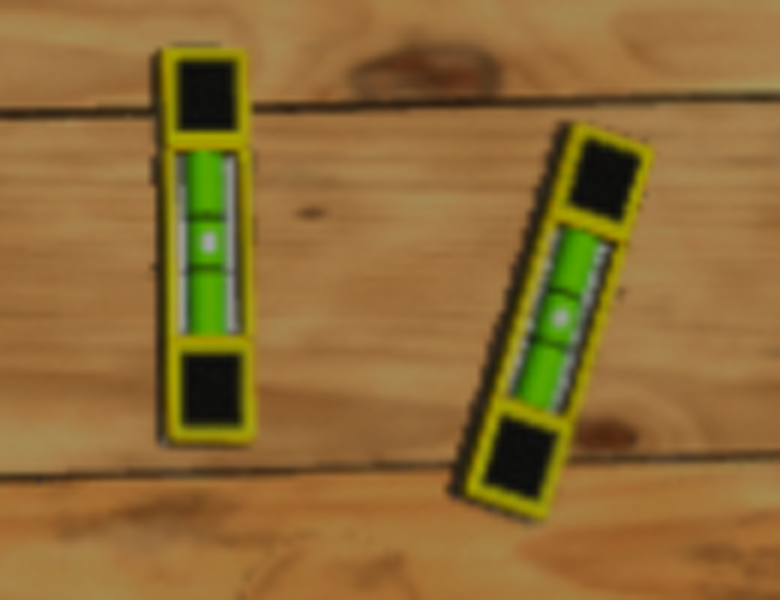

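```bash
cat > m.py <<'E'
from h import *
def rect(mask,c,z):
    cs,_=cv2.findContours(mask.astype(np.uint8),0,1); p=max(cs,key=cv2.contourArea)[:,0]
    X=np.array([atz(c,q,z)[:2] for q in p]).astype(np.float32)
    r=cv2.minAreaRect(X); b=cv2.boxPoints(r); e=b[1]-b[0]; f=b[2]-b[1]
    l=e if np.linalg.norm(e)>np.linalg.norm(f) else f
    return np.round(r[0],4),np.round(r[1],4),round(np.degrees(np.arctan2(l[1],l[0])),2)
if __name__=="__main__":
    for n in ("top","scene"):
        im,c=shot(n)
        for t,z in (("level_center",.028),("strip",.055),("knob_grip",.083)):
            for d in arm.regions_of(t,n)[:3]: print(n,t,round(d["conf"],2),np.round(d["centre"]),d["mask"].sum(),*rect(d["mask"],c,z))
        hsv=cv2.cvtColor(im,cv2.COLOR_RGB2HSV)
        m=cv2.inRange(hsv,(8,90,90),(25,255,255)); w=np.zeros_like(m)
        if n=="top":
            w[180:230,173:262]=255; m=cv2.morphologyEx(m&w,cv2.MORPH_CLOSE,np.ones((5,5))); print("cork",*rect(m,c,.055))
        for d in arm.spot_point("strip",n)[:2]+arm.spot_point("knob_grip",n)[:2]: print(np.round(d["centre"],1),atz(c,d["centre"],.055).round(4),atz(c,d["centre"],.08).round(4))
E
python3 m.py
```

```text
top level_center 0.85 [434. 224.] 1042 [ 0.5128 -0.4628] [0.0439 0.1824] -20.94
top level_center 0.61 [374. 212.] 1108 [ 0.5505 -0.3057] [0.046  0.1814] -2.92
top strip 0.68 [234. 203.] 7183 [0.5682 0.0644] [0.1518 0.3436] -84.58
top knob_grip 0.79 [283. 197.] 212 [ 0.5814 -0.0606] [0.0414 0.0396] 88.56
top knob_grip 0.42 [339. 139.] 649 [ 0.7369 -0.2102] [0.1049 0.053 ] 18.73
cork [0.565  0.1136] [0.0589 0.2096] -84.47
[215.  205.3] [0.5704 0.1173 0.055 ] [0.5657 0.1137 0.08  ]
[281.5 199.2] [ 0.5824 -0.059   0.055 ] [ 0.5775 -0.0592  0.08  ]
scene level_center 0.77 [324. 188.] 681 [ 0.5447 -0.2899] [0.1824 0.07  ] 2.32
scene level_center 0.6 [354. 168.] 656 [ 0.506  -0.4464] [0.0671 0.2005] -21.22
scene strip 0.85 [251. 255.] 5317 [0.5638 0.0676] [0.1542 0.3561] -84.67
scene strip 0.18 [325. 188.] 726 [ 0.5287 -0.2605] [0.0652 0.1826] -2.19
scene knob_grip 0.63 [272. 218.] 214 [ 0.5768 -0.0514] [0.043  0.0718] -58.25
[242.7 261.3] [0.5649 0.1192 0.055 ] [0.5511 0.137  0.08  ]
[273.8 217.5] [ 0.5872 -0.0698  0.055 ] [ 0.5728 -0.0469  0.08  ]
[321.2 192.2] [ 0.5252 -0.2475  0.055 ] [ 0.5125 -0.2199  0.08  ]
```

Candidates for the level are at (374,211) and (434,224) in the top view. Image left is +y, the robot's left, so I take the one at (374,211), at about (0.550, -0.306). The crop confirms both are levels with a green vial and black patches. The scene view shows the shelf with cork at (241,261) and the knob at (275,216), and nothing tall in the way.

step_arm(
  plan=[
    {"gripper": 0.085,"translation": [0.043,-0.019,0],"rot": [0,0,0]},
    {"gripper": 0.085,"translation": [0.043,-0.019,0],"rot": [0,0,0]},
    {"gripper": 0.085,"translation": [0.043,-0.019,0],"rot": [0,0,0]},
    {"gripper": 0.085,"translation": [0.043,-0.019,0],"rot": [0,0,0]},
    {"gripper": 0.085,"translation": [0.043,-0.019,0],"rot": [0,0,0]},
  ],
)

```text
clock: 2.12
tool_pos: [0.376, -0.4612, 0.2315]
ee_rot: [3.103, 0.488, 0.0]
force: [-0.2, 0.2, -0.2]
finger_gap: 0.0849
gripper_force: 0.0
```

step_arm(
  plan=[
    {"gripper": 0.085,"translation": [0.043,-0.019,0],"rot": [0,0,0]},
    {"gripper": 0.085,"translation": [0.043,-0.019,0],"rot": [0,0,0]},
    {"gripper": 0.085,"translation": [0.043,-0.019,0],"rot": [0,0,0]},
    {"gripper": 0.085,"translation": [0.043,-0.019,0],"rot": [0,0,10.4]},
    {"gripper": 0.085,"translation": [0.04,-0.03,0],"rot": [0,0,10.4]},
  ],
)

```text
clock: 2.75
tool_pos: [0.5519, -0.3017, 0.2314]
ee_rot: [3.14, -0.091, 0.0]
force: [-0.1, -0.1, 0.1]
finger_gap: 0.0851
gripper_force: 0.0
```

```bash
cat >> h.py <<'E'
def yaw(st): x=R.from_rotvec(st["ee_rot"]).as_matrix()[:,0]; return np.degrees(np.arctan2(x[1],x[0]))
def go(pos,psi):
    st=arm.observe(); M=R.from_rotvec(st["ee_rot"]).as_matrix()
    print("tool shift",(M.T@(np.array(pos)-st["tool_pos"])).round(4),"rotz",round((yaw(st)-psi+180)%360-180,2),"at",np.round(st["tool_pos"],4),"yaw",round(yaw(st),2),"tilt z",M[:,2].round(3),"F",np.round(st["force"],1),"gap",round(float(st["finger_gap"]),4),"t",st["clock"])
E
python3 - <<'E'
from h import *
from m import rect
print(np.round(arm.camera_params("wrist")["mount"],3))
im,c=shot("wrist","w1.png")
for d in arm.regions_of("level_center","wrist"): print(round(d["conf"],2),np.round(d["centre"]),*rect(d["mask"],c,.028))
for d in arm.spot_point("level_center","wrist"): print(round(d["conf"],2),np.round(d["centre"]),atz(c,d["centre"],.014))
go((.5505,-.3057,.2),-2.9)
E
```

```text
[[-0.001 -0.962 -0.273  0.069]
 [ 1.    -0.001  0.     0.   ]
 [-0.001 -0.273  0.962 -0.142]
 [ 0.     0.     0.     1.   ]]
0.72 [280. 176.] [ 0.5515 -0.3076] [0.0406 0.1783] -2.46
0.72 [430. 197.] [ 0.52   -0.4612] [0.0524 0.1669] -20.26
0.85 [426. 211.] [ 0.51218961 -0.4649423   0.014     ]
0.64 [278. 186.] [ 0.54973927 -0.30359844  0.014     ]
tool shift [-0.003   0.0077  0.0312] rotz 0.4 at [ 0.5538 -0.2982  0.2312] yaw -2.5 tilt z [ 0.001  0.002 -1.   ] F [ 0.2 -1.4  0.7] gap 0.0853 t 2.9
```

View pics/w1.png

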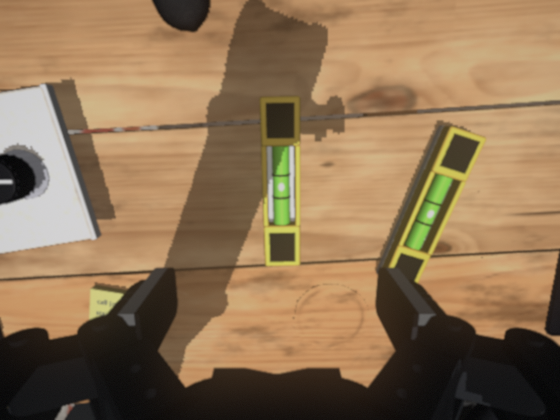

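The wrist view shows the chosen level at (281,180), squarely between the fingers with its yaw matching. The decoy is on the right at (430,200). Descending.

step_arm(
  plan=[
    {"gripper": 0.085,"translation": [-0.002,0.008,0.03],"rot": [0,0,0]},
    {"gripper": 0.085,"translation": [0,0,0.05],"rot": [0,0,0]},
    {"gripper": 0.085,"translation": [0,0,0.05],"rot": [0,0,0]},
    {"gripper": 0.085,"translation": [0,0,0.04],"rot": [0,0,0]},
    {"gripper": 0.085,"translation": [0,0,0],"rot": [0,0,0]},
  ],
)

```text
clock: 3.52
tool_pos: [0.5449, -0.3102, 0.0581]
ee_rot: [-3.138, 0.082, 0.012]
force: [-0.1, -0.5, 0.5]
finger_gap: 0.0852
gripper_force: 0.0
```

```bash
python3 -c "
from h import *
go((.551,-.3065,.004),-2.5)"
```

```text
tool shift [ 0.0063 -0.0039  0.054 ] rotz -0.49 at [ 0.5449 -0.3102  0.0581] yaw -2.99 tilt z [-0.007  0.003 -1.   ] F [-0.1 -0.5  0.5] gap 0.0852 t 3.525
```

step_arm(
  plan=[
    {"gripper": 0.085,"translation": [0.003,-0.002,0.02],"rot": [0,0,0]},
    {"gripper": 0.085,"translation": [0,0,0],"rot": [0,0,0]},
    {"gripper": 0.085,"translation": [0,0,0],"rot": [0,0,0]},
  ],
)

```text
clock: 3.9
tool_pos: [0.5525, -0.3087, 0.0424]
ee_rot: [3.14, -0.08, 0.003]
force: [0.6, 0.4, 0.6]
finger_gap: 0.0851
gripper_force: 0.0
```

```bash
python3 -c "
from h import *
go((.551,-.3065,.004),-2.5)"
```

```text
tool shift [-0.0017 -0.0021  0.0384] rotz -0.41 at [ 0.5525 -0.3087  0.0424] yaw -2.91 tilt z [ 0.002 -0.001 -1.   ] F [0.6 0.4 0.6] gap 0.0851 t 3.9
```

step_arm(
  plan=[
    {"gripper": 0.085,"translation": [-0.002,-0.002,0.02],"rot": [0,0,0]},
    {"gripper": 0.085,"translation": [0,0,0.018],"rot": [0,0,0]},
    {"gripper": 0.085,"translation": [0,0,0],"rot": [0,0,0]},
    {"gripper": 0.03,"translation": [0,0,0],"rot": [0,0,0]},
    {"gripper": 0.03,"translation": [0,0,0],"rot": [0,0,0]},
  ],
  newtons=50,
)

```text
clock: 4.53
tool_pos: [0.5506, -0.3066, 0.0041]
ee_rot: [3.14, -0.08, 0.002]
force: [-0.3, 0.3, 0.9]
finger_gap: 0.0512
gripper_force: 0.0
```

step_arm(
  plan=[
    {"gripper": 0.03,"translation": [0,0,0],"rot": [0,0,0]},
    {"gripper": 0.03,"translation": [0,0,0],"rot": [0,0,0]},
    {"gripper": 0.03,"translation": [0,0,0],"rot": [0,0,0]},
    {"gripper": 0.03,"translation": [0,0,0],"rot": [0,0,0]},
  ],
)

```text
clock: 5.03
tool_pos: [0.5507, -0.3068, 0.0043]
ee_rot: [3.139, -0.081, 0.003]
force: [-1.0, 0.2, 6.3]
finger_gap: 0.039
gripper_force: 53.7
```

step_arm(
  plan=[
    {"gripper": 0.03,"translation": [0,0,-0.02],"rot": [0,0,0]},
    {"gripper": 0.03,"translation": [0,0,-0.05],"rot": [0,0,0]},
    {"gripper": 0.03,"translation": [0,0,-0.05],"rot": [0,0,0]},
    {"gripper": 0.03,"translation": [0,0,-0.05],"rot": [0,0,0]},
    {"gripper": 0.03,"translation": [0,-0.02,-0.02],"rot": [0,0,0]},
  ],
)

```text
clock: 5.65
tool_pos: [0.5513, -0.288, 0.1967]
ee_rot: [3.137, -0.086, 0.007]
force: [-0.2, 0.1, -3.6]
finger_gap: 0.039
gripper_force: 52.8
```

step_arm(
  plan=[
    {"gripper": 0.03,"translation": [-0.001,-0.04,0],"rot": [0,0,0]},
    {"gripper": 0.03,"translation": [-0.001,-0.04,0],"rot": [0,0,0]},
    {"gripper": 0.03,"translation": [-0.001,-0.04,0],"rot": [0,0,0]},
    {"gripper": 0.03,"translation": [-0.001,-0.04,0],"rot": [0,0,0]},
    {"gripper": 0.03,"translation": [-0.001,-0.04,0],"rot": [0,0,0]},
  ],
)

```text
clock: 6.28
tool_pos: [0.5541, -0.0827, 0.1916]
ee_rot: [-3.14, 0.078, 0.006]
force: [0.5, -1.2, -3.2]
finger_gap: 0.0392
gripper_force: 52.8
```

step_arm(
  plan=[
    {"gripper": 0.03,"translation": [-0.001,-0.04,0],"rot": [0,0,0]},
    {"gripper": 0.03,"translation": [-0.001,-0.04,0],"rot": [0,0,0]},
    {"gripper": 0.03,"translation": [0,-0.04,0],"rot": [0,0,0]},
    {"gripper": 0.03,"translation": [0,-0.04,0],"rot": [0,0,0]},
    {"gripper": 0.03,"translation": [0,-0.04,0],"rot": [0,0,-6]},
  ],
)

```text
clock: 6.9
tool_pos: [0.5617, 0.1163, 0.1915]
ee_rot: [3.14, 0.092, -0.007]
force: [0.3, -0.1, -3.0]
finger_gap: 0.0389
gripper_force: 52.6
```

step_arm(
  plan=[
    {"gripper": 0.03,"translation": [0,0,0],"rot": [0,0,-9]},
    {"gripper": 0.03,"translation": [0,0,0],"rot": [0,0,-9]},
    {"gripper": 0.03,"translation": [0,0,0],"rot": [0,0,-9]},
    {"gripper": 0.03,"translation": [0,0,0],"rot": [0,0,-9]},
    {"gripper": 0.03,"translation": [0,0,0],"rot": [0,0,-9]},
  ],
)

```text
clock: 7.52
tool_pos: [0.5617, 0.1149, 0.1915]
ee_rot: [-2.863, -1.289, 0.007]
force: [0.2, 0.5, -3.5]
finger_gap: 0.0386
gripper_force: 52.6
```

step_arm(
  plan=[
    {"gripper": 0.03,"translation": [0,0,0],"rot": [0,0,-9]},
    {"gripper": 0.03,"translation": [0,0,0],"rot": [0,0,-9]},
    {"gripper": 0.03,"translation": [0,0,0],"rot": [0,0,-9]},
    {"gripper": 0.03,"translation": [0,0,0],"rot": [0,0,-9]},
    {"gripper": 0.03,"translation": [0,0,0],"rot": [0,0,-9]},
  ],
)

```text
clock: 8.15
tool_pos: [0.5617, 0.1149, 0.1915]
ee_rot: [-2.151, -2.286, 0.005]
force: [0.2, -0.5, -3.9]
finger_gap: 0.0392
gripper_force: 52.6
```

```bash
python3 - <<'E'
from h import *
from m import rect
im,c=shot("wrist","w2.png")
for d in arm.regions_of("strip","wrist"): print(round(d["conf"],2),np.round(d["centre"]),*rect(d["mask"],c,.055))
go((.565,.1136,.10),95.5)
E
```

```text
0.74 [333. 144.] [0.5608 0.1372] [0.1512 0.201 ] -84.41
tool shift [-0.0013  0.0033  0.0917] rotz -2.33 at [0.562  0.1147 0.1917] yaw 93.17 tilt z [-0.004 -0.    -1.   ] F [-0.  -0.  -2.8] gap 0.0388 t 8.25
```

View pics/w2.png

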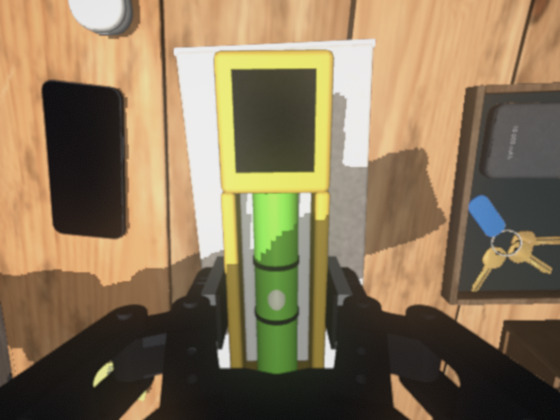

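The wrist view shows the level held straight along the board, patch at (274,120) and vial at (276,280), with the strip beneath it. I'll trim the yaw, tilt about 1.4° to match the board slope, and lower.

step_arm(
  plan=[
    {"gripper": 0.03,"translation": [-0.001,0.003,0.03],"rot": [0,0,-2.3]},
    {"gripper": 0.03,"translation": [0,0,0.04],"rot": [0,1.4,0]},
    {"gripper": 0.03,"translation": [0,0,0.03],"rot": [0,0,0]},
    {"gripper": 0.03,"translation": [0,0,0.015],"rot": [0,0,0]},
    {"gripper": 0.03,"translation": [0,0,0],"rot": [0,0,0]},
  ],
)

```text
clock: 8.88
tool_pos: [0.566, 0.1143, 0.0773]
ee_rot: [-2.102, -2.308, -0.022]
force: [-0.4, -0.0, -3.0]
finger_gap: 0.0392
gripper_force: 52.6
```

step_arm(
  plan=[
    {"gripper": 0.03,"translation": [0,0,0.005],"rot": [0,0,0]},
    {"gripper": 0.03,"translation": [0,0,0],"rot": [0,0,0]},
    {"gripper": 0.03,"translation": [0,0,0],"rot": [0,0,0]},
  ],
)

```text
clock: 9.25
tool_pos: [0.5678, 0.1141, 0.074]
ee_rot: [-2.104, -2.31, -0.027]
force: [-0.5, 0.2, -3.3]
finger_gap: 0.0389
gripper_force: 52.7
```

```bash
python3 -c "
from h import *
go((.565,.1136,.06),95.5)"
```

```text
tool shift [-0.0006 -0.0028  0.014 ] rotz -0.15 at [0.5678 0.1141 0.074 ] yaw 95.35 tilt z [-0.001  0.024 -1.   ] F [-0.5  0.2 -3.3] gap 0.0389 t 9.25
```

step_arm(
  plan=[
    {"gripper": 0.03,"translation": [0,-0.003,0.006],"rot": [0,0,0]},
    {"gripper": 0.03,"translation": [0,0,0.003],"rot": [0,0,0]},
    {"gripper": 0.03,"translation": [0,0,0.002],"rot": [0,0,0]},
    {"gripper": 0.03,"translation": [0,0,0],"rot": [0,0,0]},
    {"gripper": 0.03,"translation": [0,0,0],"rot": [0,0,0]},
  ],
)

```text
clock: 9.88
tool_pos: [0.5644, 0.114, 0.0624]
ee_rot: [-2.103, -2.31, -0.026]
force: [0.1, 0.7, -3.6]
finger_gap: 0.0391
gripper_force: 52.7
```

step_arm(
  plan=[
    {"gripper": 0.03,"translation": [0,0,0.001],"rot": [0,0,0]},
    {"gripper": 0.03,"translation": [0,0,0],"rot": [0,0,0]},
    {"gripper": 0.03,"translation": [0,0,0],"rot": [0,0,0]},
  ],
)

```text
clock: 10.25
tool_pos: [0.5643, 0.114, 0.0613]
ee_rot: [-2.103, -2.31, -0.026]
force: [1.0, -0.5, -4.2]
finger_gap: 0.0392
gripper_force: 52.7
```

step_arm(
  plan=[
    {"gripper": 0.03,"translation": [0,0,0.0015],"rot": [0,0,0]},
    {"gripper": 0.03,"translation": [0,0,0],"rot": [0,0,0]},
    {"gripper": 0.03,"translation": [0,0,0],"rot": [0,0,0]},
  ],
)

```text
clock: 10.62
tool_pos: [0.5643, 0.114, 0.0598]
ee_rot: [-2.103, -2.31, -0.026]
force: [0.2, 0.3, -2.8]
finger_gap: 0.0389
gripper_force: 52.7
```

step_arm(
  plan=[
    {"gripper": 0.03,"translation": [0,0,0.0015],"rot": [0,0,0]},
    {"gripper": 0.03,"translation": [0,0,0],"rot": [0,0,0]},
    {"gripper": 0.03,"translation": [0,0,0],"rot": [0,0,0]},
  ],
)

```text
clock: 11.0
tool_pos: [0.5643, 0.1141, 0.0583]
ee_rot: [-2.103, -2.31, -0.026]
force: [0.3, 0.2, -3.4]
finger_gap: 0.039
gripper_force: 52.7
```

step_arm(
  plan=[
    {"gripper": 0.03,"translation": [0,0,0.0015],"rot": [0,0,0]},
    {"gripper": 0.03,"translation": [0,0,0],"rot": [0,0,0]},
    {"gripper": 0.03,"translation": [0,0,0],"rot": [0,0,0]},
  ],
)

```text
clock: 11.38
tool_pos: [0.5645, 0.1141, 0.057]
ee_rot: [-2.103, -2.31, -0.026]
force: [-1.0, 0.2, -1.9]
finger_gap: 0.0389
gripper_force: 53.0
```

step_arm(
  plan=[
    {"gripper": 0.03,"translation": [0,0,0.0015],"rot": [0,0,0]},
    {"gripper": 0.03,"translation": [0,0,0],"rot": [0,0,0]},
    {"gripper": 0.03,"translation": [0,0,0],"rot": [0,0,0]},
  ],
)

```text
clock: 11.75
tool_pos: [0.5645, 0.1141, 0.0557]
ee_rot: [-2.103, -2.31, -0.026]
force: [-0.6, -1.4, 3.2]
finger_gap: 0.039
gripper_force: 53.5
```

step_arm(
  plan=[
    {"gripper": 0.075,"translation": [0,0,0],"rot": [0,0,0]},
    {"gripper": 0.075,"translation": [0,0,0],"rot": [0,0,0]},
    {"gripper": 0.075,"translation": [0,0,0],"rot": [0,0,0]},
    {"gripper": 0.075,"translation": [0,0,0],"rot": [0,0,0]},
    {"gripper": 0.075,"translation": [0,0,-0.02],"rot": [0,0,0]},
  ],
)

```text
clock: 12.38
tool_pos: [0.5629, 0.1133, 0.0746]
ee_rot: [-2.101, -2.308, -0.021]
force: [-0.7, 0.3, -0.2]
finger_gap: 0.0749
gripper_force: 0.0
```

step_arm(
  plan=[
    {"gripper": 0.075,"translation": [0,0,-0.04],"rot": [0,0,0]},
    {"gripper": 0.075,"translation": [-0.04,0,-0.04],"rot": [0,-1.4,0]},
    {"gripper": 0.075,"translation": [-0.04,0,-0.02],"rot": [0,0,0]},
    {"gripper": 0.075,"translation": [0,0,0],"rot": [0,0,0]},
    {"gripper": 0.075,"translation": [0,0,0],"rot": [0,0,0]},
  ],
)

```text
clock: 13.0
tool_pos: [0.5719, 0.0326, 0.1751]
ee_rot: [2.115, 2.323, 0.002]
force: [-1.1, 0.6, -0.4]
finger_gap: 0.0752
gripper_force: 0.0
```

```bash
cat > look.py <<'E'
import sys
from h import *
from m import rect
im,c=shot("wrist",sys.argv[1])
for t,z in (("level_center",.080),("knob_grip",.092),("strip",.053)):
    for d in arm.regions_of(t,"wrist")[:2]: print(t,round(d["conf"],2),np.round(d["centre"]),d["mask"].sum(),*rect(d["mask"],c,z))
for d in arm.spot_point("bubble","wrist")[:3]+arm.spot_point("level_center","wrist")[:2]: print(round(d["conf"],2),np.round(d["centre"],1),atz(c,d["centre"],.076).round(4))
go((.5818,-.0606,.15),125)
E
python3 look.py w3.png
```

```text
level_center 0.8 [278. 107.] 13302 [0.566  0.0982] [0.0409 0.1454] -83.87
knob_grip 0.57 [280. 321.] 2550 [ 0.5807 -0.049 ] [0.0401 0.0523] -84.76
strip 0.77 [248. 186.] 51395 [0.5714 0.0367] [0.1491 0.2842] -84.41Traceback (most recent call last):
  File "look.py", line 7, in <module>
    for d in arm.spot_point("bubble","wrist")[:3]+arm.spot_point("level_center","wrist")[:2]: print(round(d["conf"],2),np.round(d["centre"],1),atz(c,d["centre"],.076).round(4))
             ~~~~~~~~~~~~~~^^^^^^^^^^^^^^^^^^
ValueError: it knows: ear_case, knob_grip, level, level_center, mouse, phone, riser_board, sticky_notes, strip
```

View pics/w3.png

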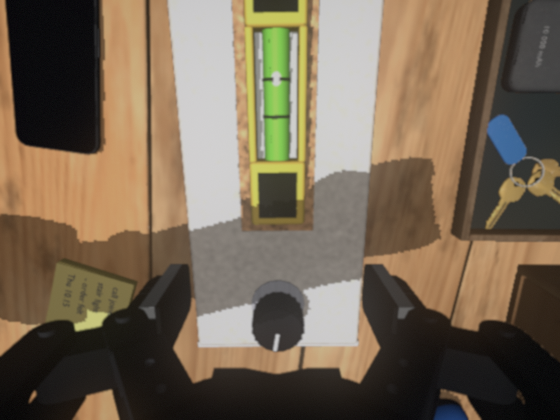

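```bash
sed -i 's/arm.spot_point("bubble","wrist")\[:3\]+//' look.py; python3 - <<'E'
import cv2
a=cv2.imread("pics/w3.png")[25:170,235:320]
cv2.imwrite("pics/crop3.png",cv2.resize(a,None,fx=4,fy=4,interpolation=cv2.INTER_CUBIC))
print(a[:,38:45].mean(1).round().astype(int)[20:100:2].tolist())
E
```

```text
[[90, 201, 147], [90, 201, 147], [90, 201, 147], [91, 201, 147], [91, 201, 148], [91, 201, 148], [91, 201, 148], [92, 202, 148], [92, 201, 148], [91, 201, 148], [92, 202, 148], [92, 202, 149], [92, 202, 149], [137, 203, 169], [189, 204, 197], [200, 205, 204], [190, 194, 193], [184, 187, 187], [192, 197, 196], [195, 204, 200], [157, 204, 179], [100, 203, 152], [93, 203, 149], [93, 203, 149], [93, 203, 149], [93, 203, 150], [93, 203, 150], [93, 203, 150], [93, 203, 150], [93, 203, 150], [93, 203, 150], [93, 203, 150], [93, 203, 150], [93, 203, 150], [92, 200, 147], [75, 144, 111], [64, 92, 79], [82, 174, 127], [93, 203, 150], [93, 203, 149]]
```

View pics/crop3.png

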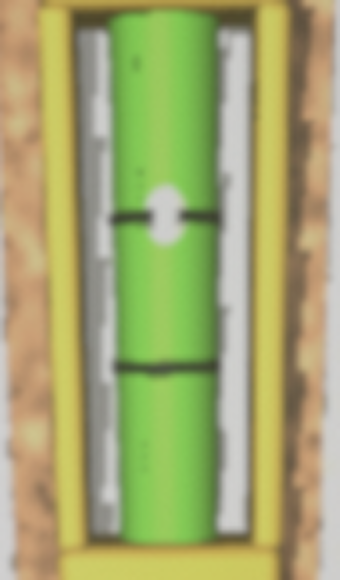

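The enlarged crop shows the pale bubble centred on the upper ring at about (276,78), with the rings at rows 79 and 116. That puts it about 12 mm towards +y, so the knob needs about 1.5 rad clockwise. The level lies flat on the cork. Moving to the knob.

step_arm(
  plan=[
    {"gripper": 0.085,"translation": [-0.04,0,0],"rot": [0,0,0]},
    {"gripper": 0.085,"translation": [-0.04,0.001,0],"rot": [0,0,0]},
    {"gripper": 0.085,"translation": [-0.013,0,0.02],"rot": [0,0,-10.5]},
    {"gripper": 0.085,"translation": [0,0,0.02],"rot": [0,0,-10.5]},
    {"gripper": 0.085,"translation": [0,0,0],"rot": [0,0,-10.5]},
  ],
)

```text
clock: 13.82
tool_pos: [0.58, -0.0597, 0.132]
ee_rot: [-1.393, -2.811, 0.002]
force: [-0.3, 0.9, -0.4]
finger_gap: 0.085
gripper_force: 0.0
```

step_arm(
  plan=[
    {"gripper": 0.085,"translation": [0,0,0],"rot": [0,0,0]},
    {"gripper": 0.085,"translation": [0,0,0],"rot": [0,0,0]},
  ],
)

```text
clock: 14.08
tool_pos: [0.5818, -0.0599, 0.1344]
ee_rot: [1.407, 2.808, 0.0]
force: [-0.4, -0.5, -0.3]
finger_gap: 0.0852
gripper_force: 0.0
```

```bash
python3 - <<'E'
from h import *
from m import rect
im,c=shot("top")
for d in arm.regions_of("knob_grip","top")[:2]: print(round(d["conf"],2),np.round(d["centre"]),*rect(d["mask"],c,.08))
im,c=shot("wrist","w4.png")
for d in arm.regions_of("knob_grip","wrist")[:2]: print(round(d["conf"],2),np.round(d["centre"]),*rect(d["mask"],c,.0875))
go((.5815,-.0605,.056),128)
E
```

```text
0.87 [279. 229.] [ 0.5793 -0.0569] [0.0399 0.0445] -53.27
tool shift [ 0.     -0.0004  0.0786] rotz -1.17 at [ 0.5818 -0.0602  0.1346] yaw 126.83 tilt z [ 0. -0. -1.] F [ 0.3 -0.3 -1.1] gap 0.0854 t 14.275
```

View pics/w4.png

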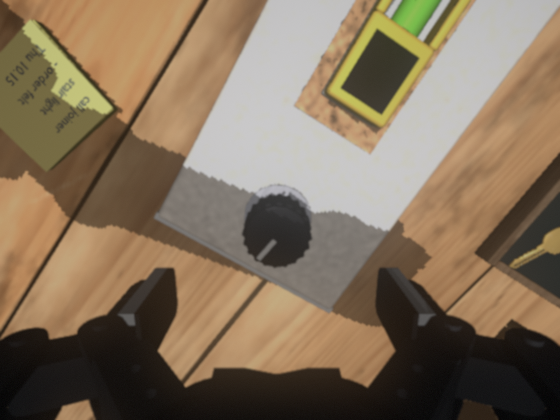

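The wrist view shows the knob at (278,231), centred between the open fingers, with its white pointer towards the lower left. Descending and gripping.

step_arm(
  plan=[
    {"gripper": 0.085,"translation": [0.001,0,0.03],"rot": [0,0,0]},
    {"gripper": 0.085,"translation": [0,0,0.03],"rot": [0,0,0]},
    {"gripper": 0.085,"translation": [0,0,0.018],"rot": [0,0,0]},
    {"gripper": 0.085,"translation": [0,0,0],"rot": [0,0,0]},
    {"gripper": 0.03,"translation": [0,0,0],"rot": [0,0,0]},
  ],
  newtons=40,
)

```text
clock: 14.9
tool_pos: [0.582, -0.0595, 0.0573]
ee_rot: [1.404, 2.808, 0.001]
force: [0.4, -0.4, 0.5]
finger_gap: 0.0692
gripper_force: 0.0
```

step_arm(
  plan=[
    {"gripper": 0.03,"translation": [0,0,0],"rot": [0,0,0]},
    {"gripper": 0.03,"translation": [0,0,0],"rot": [0,0,0]},
    {"gripper": 0.03,"translation": [0,0,0],"rot": [0,0,0]},
    {"gripper": 0.03,"translation": [0,0,0],"rot": [0,0,0]},
    {"gripper": 0.03,"translation": [0,0,0],"rot": [0,0,0]},
  ],
)

```text
clock: 15.52
tool_pos: [0.5819, -0.0595, 0.0568]
ee_rot: [1.404, 2.808, 0.001]
force: [1.0, -0.5, 2.4]
finger_gap: 0.0388
gripper_force: 41.3
```

step_arm(
  plan=[
    {"gripper": 0.03,"translation": [0,0,-0.0008],"rot": [0,0,9]},
    {"gripper": 0.03,"translation": [0,0,-0.0008],"rot": [0,0,9]},
    {"gripper": 0.03,"translation": [0,0,-0.0008],"rot": [0,0,9]},
    {"gripper": 0.03,"translation": [0,0,-0.0008],"rot": [0,0,9]},
    {"gripper": 0.03,"translation": [0,0,0],"rot": [0,0,0]},
  ],
)

```text
clock: 16.15
tool_pos: [0.5814, -0.0593, 0.0599]
ee_rot: [2.202, 2.24, 0.0]
force: [1.9, 1.0, 2.9]
finger_gap: 0.0387
gripper_force: 41.1
```

```bash
python3 -c "
from h import *
go((.5815,-.0605,.056),41)
print(arm.observe()['torque'])"
```

```text
tool shift [-0.0012  0.0001  0.0039] rotz 49.97 at [ 0.5814 -0.0593  0.0599] yaw 90.97 tilt z [ 0.001 -0.    -1.   ] F [1.9 1.  2.9] gap 0.0387 t 16.15
[ 0.02635947 -0.01355775 -0.10889555]
```

step_arm(
  plan=[
    {"gripper": 0.03,"translation": [0,0,-0.0009],"rot": [0,0,10]},
    {"gripper": 0.03,"translation": [0,0,-0.0009],"rot": [0,0,10]},
    {"gripper": 0.03,"translation": [0,0,-0.0009],"rot": [0,0,10]},
    {"gripper": 0.03,"translation": [0,0,-0.0009],"rot": [0,0,10]},
    {"gripper": 0.03,"translation": [0,0,-0.0009],"rot": [0,0,10]},
  ],
)

```text
clock: 16.77
tool_pos: [0.5812, -0.0587, 0.0642]
ee_rot: [-2.944, -1.094, -0.0]
force: [1.1, 0.7, 2.3]
finger_gap: 0.0389
gripper_force: 41.1
```

step_arm(
  plan=[
    {"gripper": 0.03,"translation": [0,0,0],"rot": [0,0,0]},
    {"gripper": 0.03,"translation": [0,0,0],"rot": [0,0,0]},
    {"gripper": 0.085,"translation": [0,0,0],"rot": [0,0,0]},
    {"gripper": 0.085,"translation": [0,0,0],"rot": [0,0,0]},
    {"gripper": 0.085,"translation": [0,0,0],"rot": [0,0,0]},
  ],
)

```text
clock: 17.4
tool_pos: [0.5803, -0.0603, 0.0634]
ee_rot: [-2.944, -1.097, 0.003]
force: [-0.8, -0.0, 0.1]
finger_gap: 0.0852
gripper_force: 0.0
```

step_arm(
  plan=[
    {"gripper": 0.085,"translation": [0,0,0],"rot": [0,0,0]},
    {"gripper": 0.085,"translation": [0,0,-0.03],"rot": [0,0,0]},
    {"gripper": 0.085,"translation": [0,0,-0.04],"rot": [0,0,-10]},
    {"gripper": 0.085,"translation": [0,0,-0.04],"rot": [0,0,-10]},
    {"gripper": 0.085,"translation": [0,0,0],"rot": [0,0,-10]},
  ],
)

```text
clock: 18.02
tool_pos: [0.5836, -0.0597, 0.1779]
ee_rot: [2.55, 1.826, 0.009]
force: [-0.4, 0.6, -0.2]
finger_gap: 0.085
gripper_force: 0.0
```

step_arm(
  plan=[
    {"gripper": 0.085,"translation": [0,0,0],"rot": [0,0,-10]},
    {"gripper": 0.085,"translation": [0,0,0],"rot": [0,0,-10]},
    {"gripper": 0.085,"translation": [0.04,0,0],"rot": [0,0,-4]},
    {"gripper": 0.085,"translation": [0.04,0,0],"rot": [0,0,0]},
    {"gripper": 0.085,"translation": [0.02,0,0],"rot": [0,0,0]},
  ],
)

```text
clock: 18.65
tool_pos: [0.5749, 0.0427, 0.1741]
ee_rot: [-2.121, -2.317, -0.001]
force: [0.6, 0.4, 0.4]
finger_gap: 0.085
gripper_force: 0.0
```

step_arm(
  plan=[
    {"gripper": 0.085,"translation": [0,0,0],"rot": [0,0,0]},
    {"gripper": 0.085,"translation": [0,0,0],"rot": [0,0,0]},
  ],
)

```text
clock: 18.9
tool_pos: [0.5756, 0.0378, 0.1738]
ee_rot: [2.127, 2.31, -0.002]
force: [-0.9, -0.8, -0.4]
finger_gap: 0.0852
gripper_force: 0.0
```

```bash
python3 look.py w5.png; python3 - <<'E'
import cv2
a=cv2.imread("pics/w5.png"); cv2.imwrite("pics/crop5.png",cv2.resize(a[0:260,200:360],None,fx=2.3,fy=2.3,interpolation=cv2.INTER_CUBIC))
E
```

```text
level_center 0.86 [271. 112.] 13722 [0.5655 0.1001] [0.0403 0.1503] -84.18
knob_grip 0.65 [278. 332.] 2803 [ 0.581  -0.0529] [0.0417 0.0558] -85.37
strip 0.86 [298. 188.] 54485 [0.5722 0.0355] [0.1517 0.2969] -84.32
0.69 [268.3 104.6] [0.5637 0.1142 0.076 ]
0.49 [275.5 332.9] [ 0.583  -0.0637  0.076 ]
tool shift [-0.0996 -0.002   0.024 ] rotz -30.24 at [0.5755 0.0389 0.1739] yaw 94.76 tilt z [-0.    -0.001 -1.   ] F [-0.3  1.2 -0.4] gap 0.085 t 19.15
```

View pics/crop5.png

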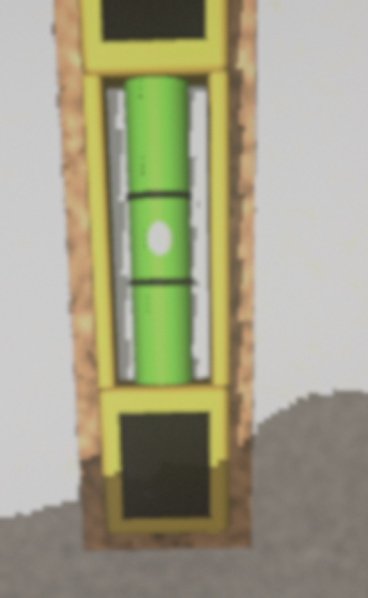

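The crop shows the bubble at crop row 238, midway between the rings at rows 194 and 282, so it is centred. Next I press on the knob-side patch, with the vial still visible to the wrist camera.

```bash
python3 - <<'E'
from h import *
c=cam("wrist",arm.observe())
print(atz(c,(271.7,202.2),.0837)); 
for r in (194,238,282): print(atz(c,(200+159/2.3,r/2.3),.082))
go((.571,.0475,.095),94.76)
E
```

```text
[0.57109306 0.04960182 0.0837    ]
[0.56328407 0.12765642 0.082     ]
[0.56417713 0.11591576 0.082     ]
[0.56509937 0.10379866 0.082     ]
tool shift [ 0.009  -0.0038  0.0789] rotz -0.0 at [0.5755 0.0389 0.1739] yaw 94.76 tilt z [-0.    -0.001 -1.   ] F [-0.3  1.2 -0.4] gap 0.085 t 19.15
```

step_arm(
  plan=[
    {"gripper": 0.0,"translation": [0.01,-0.004,0],"rot": [0,0,0]},
    {"gripper": 0.0,"translation": [0,0,0],"rot": [0,0,0]},
    {"gripper": 0.0,"translation": [0,0,0.02],"rot": [0,0,0]},
    {"gripper": 0.0,"translation": [0,0,0.03],"rot": [0,0,0]},
    {"gripper": 0.0,"translation": [0,0,0.025],"rot": [0,0,0]},
  ],
  newtons=20,
)

```text
clock: 19.77
tool_pos: [0.5703, 0.0498, 0.0981]
ee_rot: [2.124, 2.314, -0.001]
force: [0.8, 1.0, 0.3]
finger_gap: -0.0004
gripper_force: 0.0
```

step_arm(
  plan=[
    {"gripper": 0.0,"translation": [0,0,0],"rot": [0,0,0]},
    {"gripper": 0.0,"translation": [0,0,0],"rot": [0,0,0]},
    {"gripper": 0.0,"translation": [0,0,0],"rot": [0,0,0]},
    {"gripper": 0.0,"translation": [0,0,0],"rot": [0,0,0]},
  ],
)

```text
clock: 20.27
tool_pos: [0.5712, 0.0499, 0.1]
ee_rot: [2.124, 2.313, 0.002]
force: [-0.0, -0.4, 0.9]
finger_gap: -0.0002
gripper_force: 0.0
```

```bash
python3 -c "
from h import *
go((.571,.049,.0837),94.76)"
```

```text
tool shift [-0.0008 -0.0003  0.0163] rotz 0.11 at [0.5712 0.0499 0.1   ] yaw 94.87 tilt z [ 0.002 -0.    -1.   ] F [-0.  -0.4  0.9] gap -0.0002 t 20.275
```

step_arm(
  plan=[
    {"gripper": 0.0,"translation": [0,0,0.008],"rot": [0,0,0]},
    {"gripper": 0.0,"translation": [0,0,0.006],"rot": [0,0,0]},
    {"gripper": 0.0,"translation": [0,0,0.001],"rot": [0,0,0]},
    {"gripper": 0.0,"translation": [0,0,0],"rot": [0,0,0]},
    {"gripper": 0.0,"translation": [0,0,0],"rot": [0,0,0]},
  ],
)

```text
clock: 20.9
tool_pos: [0.5707, 0.0498, 0.0841]
ee_rot: [2.125, 2.314, 0.0]
force: [0.0, -0.6, 0.1]
finger_gap: 0.0
gripper_force: 0.0
```

step_arm(
  plan=[
    {"gripper": 0.0,"translation": [0,0,0.001],"rot": [0,0,0]},
    {"gripper": 0.0,"translation": [0,0,0],"rot": [0,0,0]},
    {"gripper": 0.0,"translation": [0,0,0],"rot": [0,0,0]},
  ],
)

```text
clock: 21.28
tool_pos: [0.5706, 0.0498, 0.083]
ee_rot: [2.125, 2.314, -0.0]
force: [0.5, 0.0, -0.5]
finger_gap: 0.0
gripper_force: 0.0
```

step_arm(
  plan=[
    {"gripper": 0.0,"translation": [0,0,0.001],"rot": [0,0,0]},
    {"gripper": 0.0,"translation": [0,0,0],"rot": [0,0,0]},
    {"gripper": 0.0,"translation": [0,0,0],"rot": [0,0,0]},
  ],
)

```text
clock: 21.65
tool_pos: [0.5707, 0.0498, 0.0822]
ee_rot: [2.125, 2.313, 0.0]
force: [-0.7, -1.1, 2.4]
finger_gap: -0.0003
gripper_force: 1.3
```

step_arm(
  plan=[
    {"gripper": 0.0,"translation": [0,0,0.001],"rot": [0,0,0]},
    {"gripper": 0.0,"translation": [0,0,0],"rot": [0,0,0]},
    {"gripper": 0.0,"translation": [0,0,0],"rot": [0,0,0]},
  ],
)

```text
clock: 22.02
tool_pos: [0.5707, 0.0497, 0.0814]
ee_rot: [2.125, 2.313, 0.0]
force: [-1.7, 0.2, 6.0]
finger_gap: -0.0001
gripper_force: 2.6
```

step_arm(
  plan=[
    {"gripper": 0.0,"translation": [0,0,0.001],"rot": [0,0,0]},
    {"gripper": 0.0,"translation": [0,0,0],"rot": [0,0,0]},
    {"gripper": 0.0,"translation": [0,0,0],"rot": [0,0,0]},
  ],
)

```text
clock: 22.4
tool_pos: [0.5708, 0.0497, 0.0808]
ee_rot: [2.125, 2.313, -0.0]
force: [-1.7, -0.5, 7.2]
finger_gap: 0.0001
gripper_force: 3.7
```

step_arm(
  plan=[
    {"gripper": 0.0,"translation": [0,0,0.001],"rot": [0,0,0]},
    {"gripper": 0.0,"translation": [0,0,0],"rot": [0,0,0]},
    {"gripper": 0.0,"translation": [0,0,0],"rot": [0,0,0]},
    {"gripper": 0.0,"translation": [0,0,0],"rot": [0,0,0]},
    {"gripper": 0.0,"translation": [0,0,0],"rot": [0,0,0]},
  ],
)

```text
clock: 23.02
tool_pos: [0.5708, 0.0497, 0.0801]
ee_rot: [2.125, 2.313, -0.0]
force: [-2.0, -1.5, 8.6]
finger_gap: -0.0002
gripper_force: 4.8
```

step_arm(
  plan=[
    {"gripper": 0.0,"translation": [0,0,0],"rot": [0,0,0]},
    {"gripper": 0.0,"translation": [0,0,0],"rot": [0,0,0]},
    {"gripper": 0.0,"translation": [0,0,0],"rot": [0,0,0]},
    {"gripper": 0.0,"translation": [0,0,0],"rot": [0,0,0]},
    {"gripper": 0.0,"translation": [0,0,0],"rot": [0,0,0]},
  ],
)

```text
clock: 23.65
tool_pos: [0.5708, 0.0497, 0.0801]
ee_rot: [2.125, 2.313, -0.0]
force: [-2.3, -0.5, 10.2]
finger_gap: -0.0001
gripper_force: 4.8
```

```bash
python3 - <<'E'
from h import *
im,c=shot("wrist","w6.png"); go((.571,.049,.0837),94.76)
cv2.imwrite("pics/crop6.png",cv2.resize(im[100:420,180:400,::-1],None,fx=1.8,fy=1.8,interpolation=cv2.INTER_CUBIC))
E
```

```text
tool shift [-0.0008  0.0001 -0.0036] rotz 0.1 at [0.5708 0.0497 0.0801] yaw 94.86 tilt z [ 0.001 -0.001 -1.   ] F [-2.8 -0.4  9.3] gap -0.0001 t 23.7
```

View pics/crop6.png

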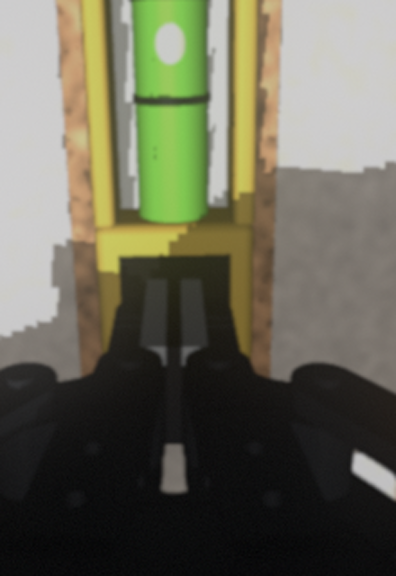

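```bash
python3 - <<'E'
from h import *
c=cam("wrist",arm.observe()); im=cv2.imread("pics/w6.png")
g=im[70:170,272:277].mean(1)
ring=70+np.where(g[:,1]<150)[0]; bub=70+np.where(g[:,0]>150)[0]; print(ring,bub)
x=np.array(im[85:105,260:264].min(1)[:,1]); print(x)
P=lambda r:atz(c,(274.5,r),.079)[:2]
print(np.linalg.norm(P(bub.mean())-P(ring[ring>130].mean())))
E
```

```text
[ 94  95  96  97  98 154 155 156 157 158] [113 114 115 116 117 118 119 120 121 122 123 124 125 126 127 128 129 130
 131 132 133 134 135]
[192 185 176 174 173 173 172 166 141 103  74  63  66  93 140 174 188 192
 191 191]
0.013013890955570501
```

The last picture shows the closed fingertips on the black patch. The bubble is at image row 124, between the rings at rows 96 and 156, so it is within about 1 mm of centre. The push is about 9–10 N and steady, so I'm handing in.

```bash
python3 -c "
from cell import arm
print(arm.sign_off())"
```

```text
the job is handed in; nothing more can be done
None
```

I handed the job in, with no verdict returned: the level lies let go on the cork strip, the knob is turned until the bubble sits within about 1 mm of centre, and the fingers are still pressing the level with about 9–10 N.

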